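# Unlock the bearing box in the parts store

### The arm

A 6-joint arm with a two-finger parallel gripper is mounted at the origin on the work surface. World frame = base frame: x ahead of the robot, y to its left, z up, the work surface at z = 0. Lengths are in m, angles in degrees, forces in N, time in s.
With the tool pointing down it reaches from about 0.35 to 0.875 m from the base axis. Payload 4.2 kg.
Tool frame: the origin (TCP) lies where the fingers leave the gripper's body, on its centre line; the fingertips stand 70 mm ahead of it and the grasp point (between the pads) lies 51 mm ahead of it; z points along the fingers, y is the direction in which the jaws open and shut (so a half turn about z gives the same grasp; the last joint's range is limited). The gripper opens to 87 mm and grips with 3 to 60 N. Pads are 19 mm wide; open, the fingers measure 117 mm over their backs; the gripper's body (75 mm by 190 mm) begins 51 mm behind the grasp point.
Start: joints at [-57.491, 22.042, 0.453, 0, -68.411, -14.817], TCP at [0.19, -0.595, 0.292] pointing down, gripper open.
Joint ranges: [-179.83, 179.83], [-69.29, 118.12], [-61.27, 80.66], [-181.25, 117.63], [-171.15, -9.14], [-177.46, 177.46]. Speed limits (degrees/s): [159.86, 159.86, 180, 180, 180, 180].

### API

Orientations are given as a 3x3 rotation matrix whose columns are the frame's x, y, z axes.
In Python, from station import sense, capture, camera_model, finish_job gives the robot as it stands.
- The arm moves only by the shell command python3 -m inch 'ROWS'. ROWS is JSON, a list of rows, each an object with "hand": the closure, from 0 (fully open) to 1 (shut); "slide": the shift along the world's x, y, z in cm, a list of three; "yaw": the turn about the world's z in rad. A call has 1 to 10 rows; each row is the pose to reach, as a shift and turn from the pose commanded when the call began; what a row does not reach only later rows make up. A row lasts 1/8 s, in which the tool goes at most 62.5 mm and 10.7 degrees, less where a joint would pass 70% of its speed; a pose out of reach is approached as far as the arm can. A call with a gripper value outside its range is refused whole. The fingers move at their own pace and stop on an object; the grip force is fixed at half the most. Time passes only in rows, so rows that repeat a pose let the fingers close. It gives the time, the measured TCP pose, the force and the opening at its end, in the units of the state.
- sense(): the state, without advancing time (a new reading comes with each control period).
- capture(name): name is "scene" or "top" or "wrist"; returns the picture (400x640x3 uint8, blue, green, red); there is no depth.
- camera_model(name): a dict with "mtx" (3x3 intrinsics, pixels), "k1" (the pictures are not rectified: a ray, as slopes to the right and down, at radius r is drawn at 1 + k1 r^2 times it, then the intrinsics apply), "xyz" and "orientation" of the camera in the world; the wrist camera has in their place "tool_from_camera" (4x4, takes a point from camera to tool coordinates, whose origin is the TCP and whose axes are the flange's). Camera axes: x right, y up, looking along -z (the intrinsics and any distortion apply to the point x, -y, -z); pixel columns grow to the right and rows downward; lengths in m; the calibration is good to about 2 mm. A picture is of the moment at which its call begins: read the wrist's pose just before it. camera_model takes no time and is no camera call.
- finish_job(): hands the job in, once; it reports no verdict.
The state is a dict: "time_s": time; "joints": joint angles; "joint_velocities": joint speeds; "effort": joint torques, N m; "tcp_pos": TCP position; "ee_rot": TCP orientation; "wrist_force": force on the tool from outside, world axes, zero at the start; "moment": the same for the moment, N m; "gripper_width": opening from 0.0 (shut) to 1.0 (fully open).
Only numpy, scipy, OpenCV 4.12 (cv2) and the standard library are available. Lean on these libraries where they do the work, as an engineer would, in place of code of your own. Each camera call takes 0.05 s, during which the arm holds its last target. There are 200 camera calls.

### The job

Unlock and open the grey box of bearings: push the yellow-headed key from the wooden stand fully home in the box's keyhole, turn it clockwise to its stop to draw the hidden bolt, then slide the blue hatch fully open by its black fin. The jar of screws is in the hatch's way on the box's roof: before sliding, move it and stand it upright on the flat deck beside the lock, or on the bench. Leave the key in the lock, fully home and turned, the other two keys in the stand, and the other things undisturbed.

Things in the scene. Friction and masses are not known exactly. Their poses are not given: they have to be found in the camera images.
- yellow_key: The key to use, upright in a slot of the stand. Origin on its axis at the underside of the round shoulder (24 mm across, z 0 to 6 mm), z up. Yellow flat head 10 mm thick (x), 30 wide (y), z 6 to 44: grip it across x. Below: neck 8 mm round to z -16; bit 7 (x) by 18 (y) mm to z -26; smaller tip to z -31. Fits either way round.
- red_key: Red-headed key that does not fit (bit 24 mm wide), else same form and origin as the yellow one. In another slot of the stand; leave it there.
- black_key: As the red key, with a black head.
- stand: Fixed wooden block, 60 mm (x) by 160 mm (y) by 54 mm high on the bench (z = 0), origin under its centre; slots in its top at y = -50, 0 and +50 mm, 10 by 28 mm (long along y), hold the keys with their shoulders on the top face. Key yaw = stand yaw.
- lockbox: Fixed grey steel box, 206 mm (x) by 300 mm (y), top 90 mm high, origin on the bench below its middle (x from -100 to +106 mm). Lock deck along its -x side (x -100 to -30 mm), hatch behind it at +y, and at -y the roof the hatch slides over. Dark guide rails 8 mm high at x = -29 and 101 mm. Its yaw is that of keyhole and hatch.
- keyhole (a point): Centre of the keyhole's mouth on the 12 mm thick steel plate in the deck, 92 mm above the bench. Slot 9.5 mm (box x) by 20.5 mm (box y), chamfered, going straight down into the barrel. Key fully home: shoulder resting on the plate. It turns only within about 4 mm of that and is captive once turned.
- barrel (a joint): Lock barrel, rad: 0 at the start, slot in line with the keyhole; grows as the key turns clockwise seen from above, to its stop at 1.3. The key has about 0.13 rad of play in it. Stays where left; friction 0.05 N m. The hidden bolt geared to it frees the hatch from about 0.75 rad.
- hatch (a joint): Opening of the blue hatch, m: 0 shut (at the start), growing as it slides along the box's -y, up to its stop at 0.12. It cannot move while the bolt is out. Friction about 1.5 N; stays where left.
- hatch_grip (a point): Grip point in the black upright fin on the hatch, 120 mm above the bench (shut: at 36, 75 mm in the box's x, y). The fin is 12 mm thick along box y, 40 mm wide along box x, and spans 99 to 137 mm above the bench. It moves with the hatch.
- screw_jar: Glass jar with a steel lid, 48 mm across, 60 mm tall, 0.2 kg, origin under its centre. It starts upright on the box's roof (90 mm above the bench), in the hatch's way, at 15 to 55 and -105 to -45 mm in the box's x, y. The lock deck, also 90 mm high and flat, has room for it, best about -65, -90 mm in the box's x, y, clear of the turning gripper.
- tape_measure: Blue tape measure 45 by 70 by 60 mm high, in front of the stand. Origin under its centre. Leave it alone.
- spray_can: Red can 52 mm across, 160 mm tall, behind the stand: its axis 140 to 160 mm from the stand's middle along the stand's x, at y -70 to -40 mm. Origin under its centre. Leave it alone; mind the gripper's body.
- carton: Cardboard carton 70 by 100 by 60 mm high, behind the stand beside the can. Origin under its centre. Leave it alone.
- tape_roll: Cardboard ring 90 mm across, 45 mm high, on the bench at the robot's left. Origin under its centre. Leave it alone.
- scanner: Yellow and black hand scanner upright in a foot 80 by 70 mm, 140 mm tall, at the robot's left. Leave it alone.
- screwdriver: Screwdriver lying on the bench at the robot's right. Leave it alone.
Mind the look-alikes: they are no part of the job. Of the things like the screw_jar, leave any that is orange or pink; of the rest the larger one is meant.

How it is judged:
By the outcome, as a careful person would: the job done as asked, in the order asked, and still so for the second after the job is handed in, with the robot touching nothing.
It also fails if it takes over 72 s, if anything falls off the work surface, if the arm or the gripper's body presses on something with over 40 N, if the wrist force passes 120 N, or if a joint passes its speed limit or range.

## Working session

There is one attempt and no reset: what is moved stays moved. The work goes in short steps, Python scripts to look and compute and a shell command to move; the robot and the scene stay as the last step left them, time stands still between calls to the robot, and variables do not carry over. Pictures are saved under pics/ and viewed, about 8 in all and at most 12, crops included, and the job is handed in when it is done.

```bash
mkdir -p pics; ls
cat > h.py <<'E'
import numpy as np, cv2
from station import sense, capture, camera_model
def cam(name, st=None):
    m=camera_model(name); K=np.array(m["mtx"]); k1=m["k1"]
    if "xyz" in m: return K,k1,np.array(m["orientation"]),np.array(m["xyz"])
    T=np.array(m["tool_from_camera"]); R=np.array(st["ee_rot"]); p=np.array(st["tcp_pos"])
    return K,k1,R@T[:3,:3],R@T[:3,3]+p
def ray(c,uv):
    K,k1,R,o=c
    p=cv2.undistortPoints(np.array([[uv]],float),K,np.array([k1,0,0,0,0.]))[0,0]
    d=R@np.array([p[0],-p[1],-1]); return o,d/np.linalg.norm(d)
def onz(c,uv,z):
    o,d=ray(c,uv); return o+d*(z-o[2])/d[2]
def proj(c,P):
    K,k1,R,o=c; q=R.T@(np.array(P)-o); x,y=q[0]/-q[2],-q[1]/-q[2]
    s=1+k1*(x*x+y*y); return K[0,0]*x*s+K[0,2],K[1,1]*y*s+K[1,2]
E
python3 - <<'E'
from h import *
s=sense(); print(s)
for n in("scene","top"):
    cv2.imwrite(f"pics/{n}0.png",capture(n)); print(camera_model(n))
print(camera_model("wrist"))
E
```

```text
pics
{'time_s': 0.0, 'joints': array([-5.74901890e+01,  2.20909052e+01,  3.80605644e-01, -2.97741649e-02,
       -6.84102012e+01, -1.48178087e+01]), 'joint_velocities': array([-0.0271404 , -0.01767772,  0.04246621,  0.03308817,  0.00503471,
       -0.0258063 ]), 'effort': array([-4.24409509e-04, -3.90664923e+01,  1.87407482e+01,  4.22013894e+00,
        1.10095425e-02, -2.30133583e-04]), 'tcp_pos': array([ 0.18984456, -0.59500409,  0.29116152]), 'ee_rot': array([[-9.52762131e-01, -3.03716642e-01, -7.22810914e-04],
       [-3.03717494e-01,  9.52759965e-01,  2.03322593e-03],
       [ 7.11407479e-05,  2.15671099e-03, -9.99997672e-01]]), 'wrist_force': array([-0.84292939, -1.04857336,  0.67639547]), 'moment': array([ 0.0144084 , -0.00555566,  0.04722457]), 'gripper_width': 1.005224233818053}
{'mtx': array([[365.05686185,   0.        , 326.20223163],
       [  0.        , 365.05686185, 195.31214664],
       [  0.        ,   0.        ,   1.        ]]), 'k1': -0.009009847187925217, 'xyz': array([ 1.24917333, -0.30690939,  0.84617099]), 'orientation': array([[ 0.41724598, -0.62878702,  0.65
[... 366 characters left out ...]
: array([[ 0.01581193,  0.98241689, -0.18602966],
       [-0.99976649,  0.01827489,  0.01153216],
       [ 0.01472906,  0.18580387,  0.98247645]])}
{'mtx': array([[291.66068688,   0.        , 319.94007094],
       [  0.        , 291.66068688, 198.8557868 ],
       [  0.        ,   0.        ,   1.        ]]), 'k1': 0.014204669518004987, 'tool_from_camera': array([[ 4.78168468e-04,  9.69544951e-01,  2.44912962e-01,
         6.68341377e-02],
       [ 9.99999659e-01, -2.98779777e-04, -7.69611700e-04,
         1.64928911e-04],
       [-6.72998098e-04,  2.44913246e-01, -9.69544764e-01,
        -9.23107780e-02],
       [ 0.00000000e+00,  0.00000000e+00,  0.00000000e+00,
         1.00000000e+00]])}
```

View pics/top0.png

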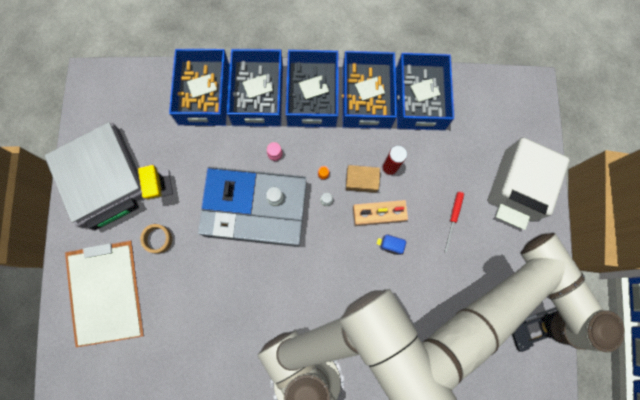

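View pics/scene0.png

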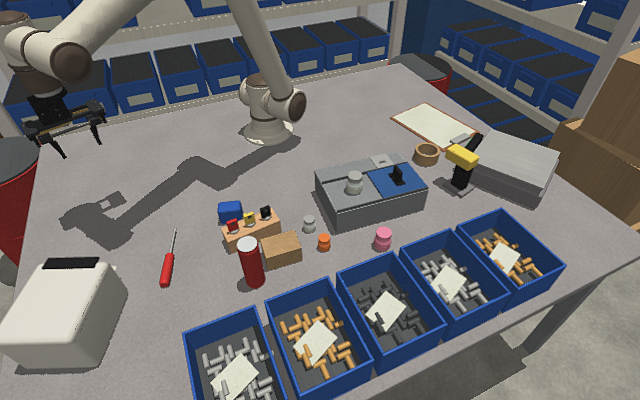

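The top view shows these candidates. Jars: the glass one on the roof at (275,197), a smaller glass one on the bench at (326,199), orange at (324,172) and pink at (275,151); I choose the one on the roof. Keys: black (366,212), yellow (383,210), red (398,210); I choose the yellow. Next: measure and check a crop.

Run:
```python
from h import *
im=cv2.imread("pics/top0.png"); c=cam("top"); hsv=cv2.cvtColor(im,cv2.COLOR_BGR2HSV)
def big(lo,hi,roi):
    m=cv2.inRange(hsv,lo,hi); k=np.zeros_like(m); x0,y0,x1,y1=roi; k[y0:y1,x0:x1]=m[y0:y1,x0:x1]
    cs=cv2.findContours(k,0,2)[0]; return max(cs,key=cv2.contourArea)
def rect(ct,z,n):
    P=np.array([onz(c,p[0].astype(float),z)[:2]*1000 for p in ct],np.float32); r=cv2.minAreaRect(P)
    print(n,np.round(r[0],1),np.round(r[1],1),round(r[2],1)); return r
rect(big((5,60,120),(20,255,255),(345,195,415,230)),.054,"stand")
rect(big((100,120,60),(125,255,255),(195,160,265,220)),.094,"hatch")
rect(big((22,150,120),(35,255,255),(370,200,395,220)),.095,"yellowkey")
rect(big((0,0,185),(180,40,255),(255,180,295,210)),.150,"jar lid")
rect(big((0,0,190),(180,40,255),(205,205,245,240)),.092,"plate")
# box outline
m=cv2.inRange(hsv,(0,0,0),(180,255,255))
cv2.imwrite("pics/crop0.png",cv2.resize(im[140:260,190:430],None,fx=3.3,fy=3.3,interpolation=cv2.INTER_CUBIC))
```

```text
stand [ 512.7 -214.5] [ 64.9 164.2] 5.9
hatch [563.3 242.4] [147.2 125.8] 84.9
yellowkey [ 514.3 -216.1] [ 9. 27.] 1.0
jar lid [551.2 106.7] [49.7 43. ] 1.1
plate [463.2 261.5] [88.9 67.7] 83.9
```

View pics/crop0.png

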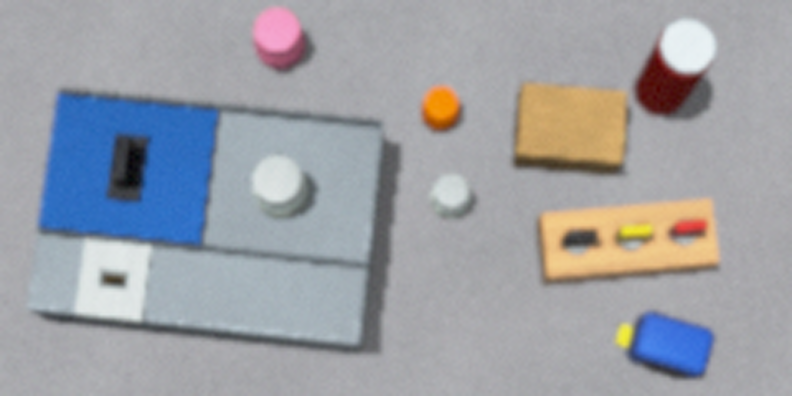

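The crop shows the yellow key in the stand's middle slot (crop 634,232), the jar meant on the roof (280,185), and the keyhole at crop (113,279). Look-alikes (small glass, orange, pink) are off the box.

```bash
python3 - <<'E'
from h import *
c=cam("top")
f=lambda u,v:(190+u/3.3,140+v/3.3)
K=onz(c,f(113,279),.092)
a=[onz(c,f(*p),.09)[:2] for p in((60,92),(382,122),(360,345),(30,312))]
print(K,np.round(a,4))
L=a[0]-a[1];print("yaw",np.degrees(np.arctan2(-L[0],L[1])),np.linalg.norm(L)); L=a[3]-a[2];print(np.degrees(np.arctan2(-L[0],L[1])),np.linalg.norm(L))
print("mid",np.mean(a,0))
print("fin top",onz(c,f(127,160),.137))
E
python3 -m inch '[{"slide":[8,10,0],"yaw":0.19,"hand":0},{"slide":[12,14,0],"yaw":0.37,"hand":0},{"slide":[16,19,0],"yaw":0.56,"hand":0},{"slide":[20,24,0],"yaw":0.74,"hand":0},{"slide":[24,29,0],"yaw":0.93,"hand":0},{"slide":[28,34,0],"yaw":1.11,"hand":0},{"slide":[32.4,37.9,0],"yaw":1.34,"hand":0},{"slide":[32.4,37.9,0],"yaw":1.34,"hand":0},{"slide":[32.4,37.9,0],"yaw":1.34,"hand":0}]'
python3 - <<'E'
from h import *
s=sense();print(s["joints"],s["tcp_pos"],np.degrees(np.arctan2(s["ee_rot"][1,1],s["ee_rot"][0,1])))
im=capture("wrist");cv2.imwrite("pics/w1.png",im);np.save("w1.npy",np.array([s],dtype=object),allow_pickle=True)
E
```

```text
[0.46118288 0.25057099 0.092     ] [[0.633  0.3085]
 [0.61   0.0132]
 [0.4066 0.0287]
 [0.4302 0.3241]]
yaw -4.445874869636115 0.29620461091955824
-4.5654261157605065 0.2963048540541279
mid [0.51996464 0.16864083]
fin top [0.56037173 0.23560036 0.137     ]
time_s: 1.23
tcp_pos: [0.5162, -0.2134, 0.2914]
ee_rot: [[0.083, -0.997, -0.001], [-0.997, -0.083, 0.0], [-0.0, 0.001, -1.0]]
wrist_force: [-0.9, 0.4, -0.7]
gripper_width: 1.002
[-5.84848705e+00  1.56414234e+01 -9.06934053e+00 -2.22696337e-02
 -6.53255976e+01  1.06390517e+01] [ 0.51624438 -0.21343168  0.29143388] -175.21873106262848
```

View pics/w1.png

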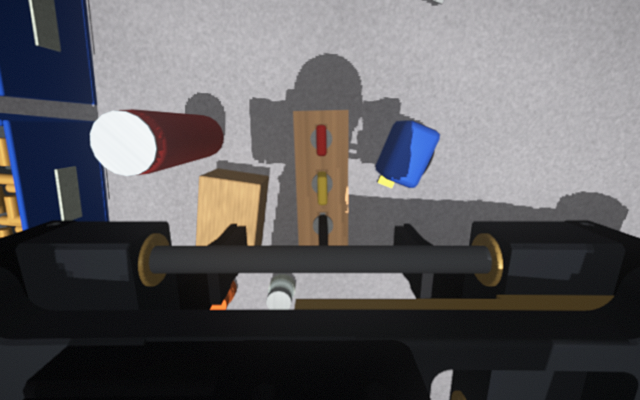

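The wrist view shows the yellow key at (322,187) between red (321,139) and black (322,225), the can well to the left. Next: measure.

Run:
```python
from h import *
s=np.load("w1.npy",allow_pickle=True)[0]; c=cam("wrist",s); im=cv2.imread("pics/w1.png"); h=cv2.cvtColor(im,cv2.COLOR_BGR2HSV)
def R(lo,hi,roi,z,n):
    m=cv2.inRange(h,lo,hi); k=np.zeros_like(m); x0,y0,x1,y1=roi; k[y0:y1,x0:x1]=m[y0:y1,x0:x1]
    ct=max(cv2.findContours(k,0,2)[0],key=cv2.contourArea)
    P=np.array([onz(c,p[0].astype(float),z)[:2]*1000 for p in ct],np.float32); r=cv2.minAreaRect(P); print(n,np.round(r[0],1),np.round(r[1],1),round(r[2],1),cv2.boundingRect(ct))
R((22,100,60),(35,255,255),(305,165,340,210),.098,"yellow@top")
R((22,140,150),(35,255,255),(305,165,340,210),.098,"yellow bright")
R((0,120,60),(8,255,255),(305,120,340,160),.098,"red")
R((5,60,60),(20,255,255),(285,100,355,245),.054,"stand")
print(im[170:206:3,322].tolist())
# keys at top cam
t=cv2.imread("pics/top0.png");ct=cam("top")
for p in((0.5127,-.2145,.098),): print(proj(ct,p),proj(c,p))
```

```text
yellow@top [ 514.6 -218.5] [ 9.  32.8] 5.1 (317, 172, 10, 33)
yellow bright [ 514.4 -216.1] [ 5.  25.7] 5.0 (319, 178, 6, 26)
red [ 519.1 -265.5] [ 9.5 28.3] 5.1 (316, 125, 11, 31)
stand [ 514.  -217.4] [ 60.7 156.6] 6.1 (293, 110, 56, 135)
[[68, 96, 123], [39, 90, 107], [43, 102, 120], [55, 136, 160], [54, 137, 159], [54, 136, 159], [54, 136, 159], [54, 136, 159], [54, 136, 159], [54, 135, 158], [55, 136, 158], [51, 129, 150]]
(np.float64(382.0948155010098), np.float64(209.84270587042323)) (np.float64(323.04129775785873), np.float64(192.2853620279577))
```

```bash
python3 -m inch '[{"slide":[-0.2,-0.28,-4],"yaw":0.005,"hand":0.6},{"slide":[-0.2,-0.28,-8],"yaw":0.005,"hand":0.6},{"slide":[-0.2,-0.28,-11],"yaw":0.005,"hand":0.6},{"slide":[-0.2,-0.28,-13.5],"yaw":0.005,"hand":0.6},{"slide":[-0.2,-0.28,-15],"yaw":0.005,"hand":0.6},{"slide":[-0.2,-0.28,-15.8],"yaw":0.005,"hand":0.6},{"slide":[-0.2,-0.28,-15.8],"yaw":0.005,"hand":0.6},{"slide":[-0.2,-0.28,-15.8],"yaw":0.005,"hand":1},{"slide":[-0.2,-0.28,-15.8],"yaw":0.005,"hand":1},{"slide":[-0.2,-0.28,-15.8],"yaw":0.005,"hand":1}]'
python3 -m inch '[{"slide":[0,0,0],"yaw":0,"hand":1},{"slide":[0,0,0],"yaw":0,"hand":1},{"slide":[0,0,0],"yaw":0,"hand":1}]'
```

```text
time_s: 2.52
tcp_pos: [0.5123, -0.2192, 0.1348]
ee_rot: [[0.083, -0.997, 0.001], [-0.997, -0.083, -0.0], [0.0, -0.001, -1.0]]
wrist_force: [0.7, 0.3, 1.6]
gripper_width: 0.141
time_s: 2.9
tcp_pos: [0.5133, -0.2193, 0.1349]
ee_rot: [[0.083, -0.997, 0.003], [-0.997, -0.083, -0.001], [0.001, -0.003, -1.0]]
wrist_force: [3.7, 0.7, 2.5]
gripper_width: 0.109
```

```bash
python3 -m inch '[{"slide":[0,0,2],"yaw":0,"hand":1},{"slide":[0,0,5],"yaw":0,"hand":1},{"slide":[0,0,9],"yaw":0,"hand":1},{"slide":[0,0,12.5],"yaw":0,"hand":1},{"slide":[-1,5,12.5],"yaw":-0.05,"hand":1},{"slide":[-2,10,12.5],"yaw":-0.1,"hand":1},{"slide":[-3,15,12.5],"yaw":-0.168,"hand":1},{"slide":[-4,20,12.5],"yaw":-0.168,"hand":1},{"slide":[-5,25,12.5],"yaw":-0.168,"hand":1},{"slide":[-5.3,30,12.5],"yaw":-0.168,"hand":1}]'
python3 -m inch '[{"slide":[0,5,0],"yaw":0,"hand":1},{"slide":[0,10,0],"yaw":0,"hand":1},{"slide":[0,14,0],"yaw":0,"hand":1},{"slide":[0,16,0],"yaw":0,"hand":1},{"slide":[0,16.5,0],"yaw":0,"hand":1},{"slide":[0,16.5,0],"yaw":0,"hand":1},{"slide":[0,16.5,0],"yaw":0,"hand":1},{"slide":[0,16.5,0],"yaw":0,"hand":1}]'
python3 - <<'E'
from h import *
s=sense();print(s["joints"].round(1),s["tcp_pos"],np.degrees(np.arctan2(s["ee_rot"][1,1],s["ee_rot"][0,1])))
im=capture("wrist");cv2.imwrite("pics/w2.png",im);np.save("w2.npy",np.array([s],dtype=object),allow_pickle=True)
c=cam("wrist",s);x=proj(c,(.4612,.2506,.092));print(x)
cv2.imwrite("pics/w2c.png",cv2.resize(im[110:310,220:420],None,fx=3,fy=3,interpolation=cv2.INTER_CUBIC))
E
```

```text
time_s: 4.15
tcp_pos: [0.4567, 0.0814, 0.2584]
ee_rot: [[-0.085, -0.996, -0.004], [-0.996, 0.085, -0.002], [0.002, 0.004, -1.0]]
wrist_force: [1.0, 0.3, 0.3]
gripper_width: 0.111
time_s: 5.15
tcp_pos: [0.459, 0.2449, 0.2594]
ee_rot: [[-0.086, -0.996, -0.0], [-0.996, 0.086, -0.0], [0.0, 0.0, -1.0]]
wrist_force: [0.1, -0.9, -0.5]
gripper_width: 0.115
[ 46.   13.5 -17.   -0.  -59.5 -50.9] [0.45898522 0.24489334 0.25938201] 175.06307835174292
(np.float64(317.64114080278654), np.float64(205.8010323561136))
```

View pics/w2c.png

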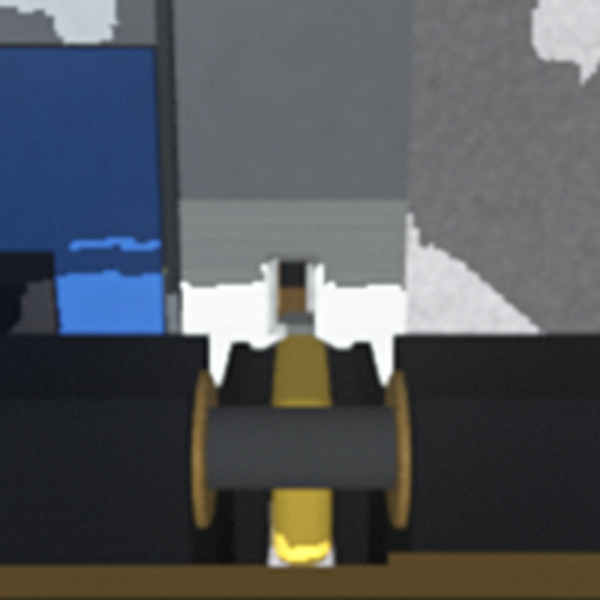

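The crop shows the keyhole's far edge at crop (292,261), but the key's tip (295,318) hides the rest. I shift +y for a clear look.

```bash
python3 -m inch '[{"slide":[0,3,0],"yaw":0,"hand":1},{"slide":[0,3,0],"yaw":0,"hand":1},{"slide":[0,3,0],"yaw":0,"hand":1}]'
python3 - <<'E'
from h import *
s=sense();print(s["tcp_pos"],np.degrees(np.arctan2(s["ee_rot"][1,1],s["ee_rot"][0,1])))
im=capture("wrist");cv2.imwrite("pics/w3.png",im);np.save("w3.npy",np.array([s],dtype=object),allow_pickle=True)
cv2.imwrite("pics/w3c.png",cv2.resize(im[150:250,260:380],None,fx=6,fy=6,interpolation=cv2.INTER_NEAREST))
c=cam("wrist",s)
print([np.round(proj(c,(.4612,.2506+d,.092)),1) for d in(-.01,0,.01)])
t=s["tcp_pos"]
for dz in(-.081,-.097,-.107,-.112): print(dz,np.round(proj(c,t+[0,.003,dz]),1),np.round(proj(c,t+[0,-.006,dz]),1))
E
```

```text
time_s: 5.58
tcp_pos: [0.4588, 0.2753, 0.2591]
ee_rot: [[-0.085, -0.996, -0.001], [-0.996, 0.085, -0.0], [0.001, 0.001, -1.0]]
wrist_force: [-0.2, -0.5, -1.7]
gripper_width: 0.109
[0.45878161 0.27534388 0.25910879] 175.12189284046065
[array([313.4, 162.3]), array([314.4, 173.4]), array([315.4, 184.3])]
-0.081 [319.9 238.2] [318.7 224.8]
-0.097 [319.9 229.4] [318.7 217. ]
-0.107 [319.8 224.6] [318.8 212.7]
-0.112 [319.8 222.3] [318.8 210.7]
```

View pics/w3c.png

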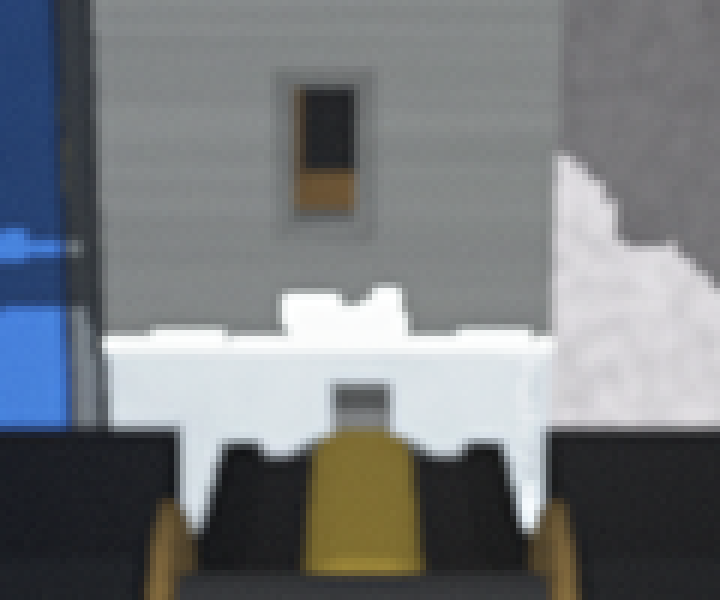

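The crop shows the keyhole centred at crop (325,155) (px 314.2,175.8). The key's bit spans columns 332–390, with its lower edge at row 382 (px 320.2,213.7).

Run:
```python
from h import *
s=np.load("w3.npy",allow_pickle=True)[0];c=cam("wrist",s);t=s["tcp_pos"]
H=onz(c,(260+325/6-.4,150+155/6-.4),.092);E=onz(c,(260+361/6-.4,150+382/6-.4),t[2]-.107)
key=E+[0.009*np.sin(np.radians(4.9)),.009*np.cos(np.radians(4.9)),0]
print("hole",H,"key-tcp",(key-t)*1000,"move mm",(H-key)[:2]*1000)
```

```text
hole [0.46192145 0.25236612 0.092     ] key-tcp [ 8.71882455e-02  3.46970862e+00 -1.07000000e+02] move mm [  3.05265764 -26.44746495]
```

```bash
python3 -m inch '[{"slide":[0.3,-2.65,0],"yaw":0,"hand":1},{"slide":[0.3,-2.65,-2],"yaw":0,"hand":1},{"slide":[0.3,-2.65,-4.2],"yaw":0,"hand":1},{"slide":[0.3,-2.65,-5],"yaw":0,"hand":1},{"slide":[0.3,-2.65,-5.5],"yaw":0,"hand":1},{"slide":[0.3,-2.65,-5.9],"yaw":0,"hand":1},{"slide":[0.3,-2.65,-6.3],"yaw":0,"hand":1},{"slide":[0.3,-2.65,-6.5],"yaw":0,"hand":1},{"slide":[0.3,-2.65,-6.5],"yaw":0,"hand":1}]'
```

```text
time_s: 6.75
tcp_pos: [0.462, 0.2493, 0.1943]
ee_rot: [[-0.085, -0.996, 0.0], [-0.996, 0.085, -0.0], [0.0, -0.0, -1.0]]
wrist_force: [0.1, -0.5, -0.9]
gripper_width: 0.116
```

```bash
python3 -m inch '[{"slide":[0,0,-0.4],"yaw":0,"hand":1},{"slide":[0,0,-0.8],"yaw":0,"hand":1},{"slide":[0,0,-1.2],"yaw":0,"hand":1},{"slide":[0,0,-1.5],"yaw":0,"hand":1},{"slide":[0,0,-1.8],"yaw":0,"hand":1},{"slide":[0,0,-2.0],"yaw":0,"hand":1},{"slide":[0,0,-2.2],"yaw":0,"hand":1},{"slide":[0,0,-2.2],"yaw":0,"hand":1}]'
```

```text
time_s: 7.75
tcp_pos: [0.462, 0.2493, 0.1728]
ee_rot: [[-0.085, -0.996, 0.0], [-0.996, 0.085, 0.0], [-0.0, -0.0, -1.0]]
wrist_force: [-1.9, -0.8, 3.2]
gripper_width: 0.112
```

```bash
python3 -m inch '[{"slide":[0,0,-0.1],"yaw":0,"hand":1},{"slide":[-0.06,0.01,-0.1],"yaw":-0.18,"hand":1},{"slide":[-0.12,0.03,-0.1],"yaw":-0.36,"hand":1},{"slide":[-0.17,0.065,-0.1],"yaw":-0.54,"hand":1},{"slide":[-0.22,0.11,-0.1],"yaw":-0.72,"hand":1},{"slide":[-0.26,0.16,-0.1],"yaw":-0.9,"hand":1},{"slide":[-0.29,0.21,-0.1],"yaw":-1.08,"hand":1},{"slide":[-0.31,0.27,-0.1],"yaw":-1.26,"hand":1},{"slide":[-0.32,0.32,-0.1],"yaw":-1.4,"hand":1},{"slide":[-0.32,0.32,-0.1],"yaw":-1.4,"hand":1}]'
python3 -c "
from h import *
s=sense();print(s['moment'],np.arctan2(s['ee_rot'][1,1],s['ee_rot'][0,1]),s['joints'].round(1))"
```

```text
time_s: 9.0
tcp_pos: [0.4596, 0.2526, 0.1727]
ee_rot: [[-0.996, -0.086, 0.002], [-0.086, 0.996, 0.001], [-0.002, 0.0, -1.0]]
wrist_force: [-0.1, -2.7, 6.2]
gripper_width: 0.112
[-0.5345439   0.15224087 -0.02578545] 1.6566148865292225 [ 4.660e+01  1.930e+01 -2.300e+01  1.000e-01 -4.750e+01 -1.317e+02]
```

```bash
python3 -m inch '[{"slide":[0,0.02,0],"yaw":-0.05,"hand":1},{"slide":[0,0.04,0],"yaw":-0.1,"hand":1},{"slide":[0,0.04,0],"yaw":-0.1,"hand":1}]'
python3 -c "
from h import *
s=sense();print(s['moment'],np.arctan2(s['ee_rot'][1,1],s['ee_rot'][0,1]))"
python3 -m inch '[{"slide":[0,0.02,0],"yaw":-0.05,"hand":1},{"slide":[0,0.04,0],"yaw":-0.1,"hand":1},{"slide":[0,0.04,0],"yaw":-0.1,"hand":1}]'
python3 -c "
from h import *
s=sense();print(s['moment'],np.arctan2(s['ee_rot'][1,1],s['ee_rot'][0,1]))"
```

```text
time_s: 9.38
tcp_pos: [0.4596, 0.2529, 0.1727]
ee_rot: [[-1.0, 0.013, 0.002], [0.013, 1.0, 0.0], [-0.002, 0.0, -1.0]]
wrist_force: [-0.4, -1.5, 7.1]
gripper_width: 0.113
[-0.69522919  0.2099535   0.14856396] 1.5578102035907115
time_s: 9.75
tcp_pos: [0.4595, 0.2532, 0.1727]
ee_rot: [[-0.994, 0.111, 0.002], [0.111, 0.994, -0.001], [-0.002, -0.0, -1.0]]
wrist_force: [-0.1, -2.7, 6.3]
gripper_width: 0.117
[-0.83884775  0.0652542   0.49658194] 1.4596708066674524
```

Torque rose to 0.5 N m at about 1.6 rad, so the stop is reached. Ease, release, and go above the jar.

```bash
python3 -m inch '[{"slide":[0,0,0],"yaw":0.05,"hand":1},{"slide":[0,0,0],"yaw":0.08,"hand":1},{"slide":[0,0,0],"yaw":0.08,"hand":0.5},{"slide":[0,0,0],"yaw":0.08,"hand":0.5},{"slide":[0,0,0],"yaw":0.08,"hand":0.5},{"slide":[0,0,2],"yaw":0.08,"hand":0.5},{"slide":[0,0,5],"yaw":0.08,"hand":0.2},{"slide":[0,0,9],"yaw":0.08,"hand":0},{"slide":[1,-4,11],"yaw":0.03,"hand":0},{"slide":[4,-9,11],"yaw":0.03,"hand":0}]'
python3 -m inch '[{"slide":[4,-4,0],"yaw":0,"hand":0},{"slide":[5.1,-5.6,0],"yaw":0,"hand":0},{"slide":[5.1,-5.6,0],"yaw":0,"hand":0},{"slide":[5.1,-5.6,0],"yaw":0,"hand":0}]'
python3 - <<'E'
from h import *
s=sense();print(s["tcp_pos"],np.arctan2(s["ee_rot"][1,1],s["ee_rot"][0,1]))
im=capture("wrist");cv2.imwrite("pics/w4.png",im);np.save("w4.npy",np.array([s],dtype=object),allow_pickle=True)
c=cam("wrist",s);print(proj(c,(.551,.107,.15)),proj(c,(.462,.2528,.136)),proj(c,(.551,.107,.09)))
E
```

```text
time_s: 11.0
tcp_pos: [0.4992, 0.1636, 0.2836]
ee_rot: [[-0.997, 0.081, 0.004], [0.081, 0.997, 0.003], [-0.004, 0.003, -1.0]]
wrist_force: [1.3, 0.4, -0.8]
gripper_width: 0.865
time_s: 11.5
tcp_pos: [0.5491, 0.1079, 0.281]
ee_rot: [[-0.997, 0.083, -0.001], [0.083, 0.997, 0.0], [0.001, -0.0, -1.0]]
wrist_force: [-0.2, -0.1, -0.1]
gripper_width: 1.001
[0.54913744 0.10794417 0.28099134] 1.487332708215173
(np.float64(318.64516798432254), np.float64(214.08040903585865)) (np.float64(500.86745012260377), np.float64(81.26910073847966)) (np.float64(318.90685837086056), np.float64(196.3920110885378))
```

View pics/w4.png

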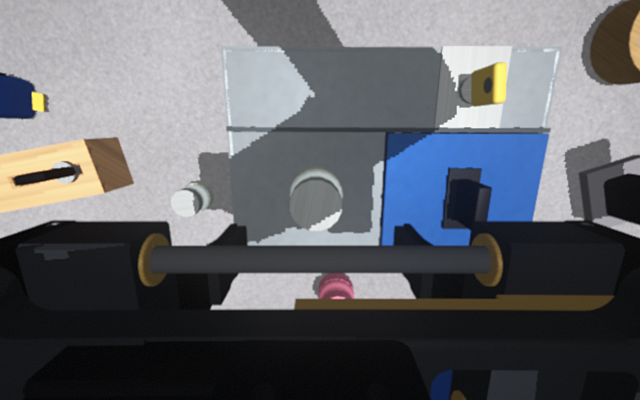

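The wrist view shows the key turned in the lock at (488,84), and the jar lid centred near (316,204).

Run:
```python
from h import *
s=np.load("w4.npy",allow_pickle=True)[0];c=cam("wrist",s)
print(onz(c,(316,204),.15),onz(c,(289.5,204),.15),onz(c,(342.5,204),.15),onz(c,(316,167),.15),onz(c,(316,232),.15))
for n,p in dict(box1=(223,47),box2=(560,48),key=(489,84)).items(): print(n,onz(c,p,.136 if n=="key" else .09))
print("fin",onz(c,(472,205),.137))
```

```text
[0.54250118 0.10561055 0.15      ] [0.5407589  0.08466688 0.15      ] [0.54424264 0.12655629 0.15      ] [0.51316093 0.1081488  0.15      ] [0.56598498 0.10357992 0.15      ]
box1 [0.40896243 0.03409551 0.09      ]
box2 [0.43520988 0.32874258 0.09      ]
key [0.46315603 0.24405807 0.136     ]
fin [0.55765721 0.23517438 0.137     ]
```

```bash
python3 -m inch '[{"slide":[-0.3,-0.2,-4],"yaw":0,"hand":0},{"slide":[-0.3,-0.2,-8],"yaw":0,"hand":0},{"slide":[-0.3,-0.2,-10],"yaw":0,"hand":0},{"slide":[-0.3,-0.2,-10.5],"yaw":0,"hand":0},{"slide":[-0.3,-0.2,-10.5],"yaw":0,"hand":0.3},{"slide":[-0.3,-0.2,-10.5],"yaw":0,"hand":0.6},{"slide":[-0.3,-0.2,-10.5],"yaw":0,"hand":1},{"slide":[-0.3,-0.2,-10.5],"yaw":0,"hand":1},{"slide":[-0.3,-0.2,-10.5],"yaw":0,"hand":1},{"slide":[-0.3,-0.2,-10.5],"yaw":0,"hand":1}]'
```

```text
time_s: 12.8
tcp_pos: [0.5468, 0.1051, 0.1766]
ee_rot: [[-0.996, 0.084, 0.0], [0.084, 0.996, -0.0], [-0.0, -0.0, -1.0]]
wrist_force: [-0.5, -0.9, 1.9]
gripper_width: 0.54
```

```bash
python3 -m inch '[{"slide":[0,0,1],"yaw":0,"hand":1},{"slide":[0,0,3],"yaw":0,"hand":1},{"slide":[-3,-0.6,3.5],"yaw":0,"hand":1},{"slide":[-6,-1.2,3.5],"yaw":0,"hand":1},{"slide":[-8.5,-1.7,3.5],"yaw":0,"hand":1},{"slide":[-10,-1.9,3.5],"yaw":0,"hand":1},{"slide":[-10,-1.9,3],"yaw":0,"hand":1},{"slide":[-10,-1.9,1.5],"yaw":0,"hand":1},{"slide":[-10,-1.9,0.6],"yaw":0,"hand":1},{"slide":[-10,-1.9,0.15],"yaw":0,"hand":1}]'
python3 -m inch '[{"slide":[0,0,-0.12],"yaw":0,"hand":1},{"slide":[0,0,-0.15],"yaw":0,"hand":1},{"slide":[0,0,-0.15],"yaw":0,"hand":1}]'
```

```text
time_s: 14.05
tcp_pos: [0.4472, 0.0864, 0.177]
ee_rot: [[-0.996, 0.084, -0.001], [0.084, 0.996, -0.001], [0.001, -0.001, -1.0]]
wrist_force: [0.8, -0.0, -1.6]
gripper_width: 0.542
time_s: 14.42
tcp_pos: [0.447, 0.0863, 0.1766]
ee_rot: [[-0.996, 0.084, 0.001], [0.084, 0.996, 0.0], [-0.001, 0.0, -1.0]]
wrist_force: [-0.4, -0.8, -1.1]
gripper_width: 0.538
```

```bash
python3 -m inch '[{"slide":[0,0,-0.1],"yaw":0,"hand":1},{"slide":[0,0,-0.1],"yaw":0,"hand":1}]'
python3 -m inch '[{"slide":[0,0,0],"yaw":0,"hand":0.3},{"slide":[0,0,0],"yaw":0,"hand":0},{"slide":[0,0,0],"yaw":0,"hand":0},{"slide":[0,0,0],"yaw":0,"hand":0},{"slide":[0,0,2],"yaw":0,"hand":0},{"slide":[0,0,6],"yaw":0,"hand":0},{"slide":[0,0,11],"yaw":0,"hand":0},{"slide":[4,5,11],"yaw":0,"hand":0},{"slide":[8,9,11],"yaw":0,"hand":0},{"slide":[11,14,11],"yaw":0,"hand":0}]'
python3 -m inch '[{"slide":[0,0.8,0],"yaw":0,"hand":0.3},{"slide":[0,0.8,0],"yaw":0,"hand":0.3},{"slide":[0,0.8,0],"yaw":0,"hand":0.3}]'
python3 - <<'E'
from h import *
s=sense();print(s["tcp_pos"],np.arctan2(s["ee_rot"][1,1],s["ee_rot"][0,1]))
im=capture("wrist");cv2.imwrite("pics/w5.png",im);np.save("w5.npy",np.array([s],dtype=object),allow_pickle=True)
c=cam("wrist",s);print(proj(c,(.558,.235,.137)))
cv2.imwrite("pics/w5c.png",cv2.resize(im[0:260,60:460],None,fx=2,fy=2))
E
```

```text
time_s: 14.68
tcp_pos: [0.447, 0.0864, 0.1765]
ee_rot: [[-0.996, 0.084, 0.001], [0.084, 0.997, 0.0], [-0.001, 0.0, -1.0]]
wrist_force: [-2.6, -0.7, 6.6]
gripper_width: 0.542
time_s: 15.92
tcp_pos: [0.5581, 0.2273, 0.2852]
ee_rot: [[-0.996, 0.085, 0.0], [0.085, 0.996, 0.0], [-0.0, 0.0, -1.0]]
wrist_force: [0.8, -0.8, 0.6]
gripper_width: 0.996
time_s: 16.3
tcp_pos: [0.5561, 0.2333, 0.2855]
ee_rot: [[-0.996, 0.085, -0.0], [0.085, 0.996, -0.0], [0.0, -0.0, -1.0]]
wrist_force: [0.4, 0.4, 0.9]
gripper_width: 0.754
[0.55610925 0.23327508 0.28552902] 1.4861223889238802
(np.float64(321.8616268043394), np.float64(207.7555604940056))
```

View pics/w5c.png

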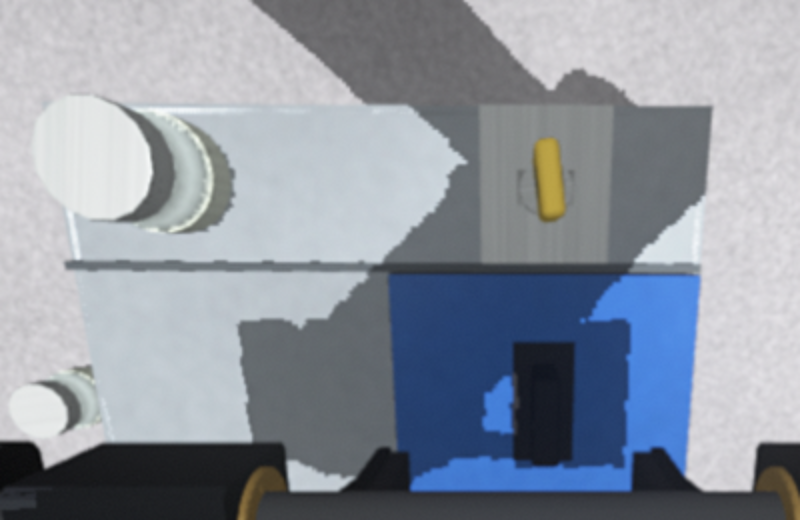

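The crop shows the jar standing on the deck, the key turned about 85° at crop (549,180), and the fin top near crop (544,413), i.e. px (332,206.5).

```bash
python3 - <<'E'
from h import *
s=np.load("w5.npy",allow_pickle=True)[0];c=cam("wrist",s)
print(onz(c,(332,206.5),.137),onz(c,(334.5,90),.136))
E
python3 -m inch '[{"slide":[0.2,0.85,-3],"yaw":0,"hand":0.3},{"slide":[0.2,0.85,-6],"yaw":0,"hand":0.3},{"slide":[0.2,0.85,-9],"yaw":0,"hand":0.3},{"slide":[0.2,0.85,-10.8],"yaw":0,"hand":0.3},{"slide":[0.2,0.85,-10.8],"yaw":0,"hand":0.6},{"slide":[0.2,0.85,-10.8],"yaw":0,"hand":1},{"slide":[0.2,0.85,-10.8],"yaw":0,"hand":1},{"slide":[0.2,0.85,-10.8],"yaw":0,"hand":1},{"slide":[0.2,0.85,-10.8],"yaw":0,"hand":1},{"slide":[0.2,0.85,-10.8],"yaw":0,"hand":1}]'
```

```text
[0.55761537 0.24375314 0.137     ] [0.46394035 0.25268239 0.136     ]
time_s: 17.6
tcp_pos: [0.5588, 0.243, 0.1775]
ee_rot: [[-0.996, 0.084, 0.0], [0.084, 0.996, 0.0], [-0.0, 0.001, -1.0]]
wrist_force: [0.8, 0.9, 1.1]
gripper_width: 0.134
```

```bash
python3 -m inch '[{"slide":[-0.08,-0.9,0],"yaw":0,"hand":1},{"slide":[-0.2,-2.4,0],"yaw":0,"hand":1},{"slide":[-0.33,-3.9,0],"yaw":0,"hand":1},{"slide":[-0.46,-5.4,0],"yaw":0,"hand":1},{"slide":[-0.6,-7,0],"yaw":0,"hand":1},{"slide":[-0.73,-8.5,0],"yaw":0,"hand":1},{"slide":[-0.86,-10,0],"yaw":0,"hand":1},{"slide":[-0.94,-11,0],"yaw":0,"hand":1},{"slide":[-1.0,-11.7,0],"yaw":0,"hand":1},{"slide":[-1.03,-12.0,0],"yaw":0,"hand":1}]'
python3 -m inch '[{"slide":[-0.01,-0.1,0],"yaw":0,"hand":1},{"slide":[-0.03,-0.3,0],"yaw":0,"hand":1},{"slide":[-0.03,-0.3,0],"yaw":0,"hand":1}]'
```

```text
time_s: 18.85
tcp_pos: [0.5484, 0.1241, 0.1775]
ee_rot: [[-0.996, 0.085, 0.001], [0.085, 0.996, 0.004], [-0.001, 0.004, -1.0]]
wrist_force: [-6.9, 14.3, 5.6]
gripper_width: 0.138
time_s: 19.23
tcp_pos: [0.5484, 0.1238, 0.1775]
ee_rot: [[-0.997, 0.083, 0.003], [0.083, 0.996, 0.007], [-0.002, 0.007, -1.0]]
wrist_force: [-7.4, 16.1, 4.1]
gripper_width: 0.135
```

```bash
python3 -m inch '[{"slide":[0,0,0],"yaw":0,"hand":0.5},{"slide":[0,0,0],"yaw":0,"hand":0.5},{"slide":[0,0,0],"yaw":0,"hand":0.5},{"slide":[0,0,3],"yaw":0,"hand":0.5},{"slide":[0,0,8],"yaw":0,"hand":0.5},{"slide":[0,0,12],"yaw":0,"hand":0.5},{"slide":[-2,-5,14],"yaw":0,"hand":0.5},{"slide":[-6,-10,14],"yaw":0,"hand":0.5},{"slide":[-10,-15,14],"yaw":0,"hand":0.5},{"slide":[-13,-20,14],"yaw":0,"hand":0.5}]'
python3 -m inch '[{"slide":[0,-5,0],"yaw":0,"hand":0.5},{"slide":[0,-8,0],"yaw":0,"hand":0.5},{"slide":[0,-8,0],"yaw":0,"hand":0.5},{"slide":[0,-8,0],"yaw":0,"hand":0.5}]'
python3 - <<'E'
from h import *
a=capture("top")[110:290,130:450];b=capture("scene")[120:300,190:510]
cv2.imwrite("pics/end.png",np.vstack([cv2.resize(x,None,fx=1.65,fy=1.65,interpolation=cv2.INTER_CUBIC) for x in(a,b)]))
E
```

```text
time_s: 20.48
tcp_pos: [0.4163, -0.0821, 0.3172]
ee_rot: [[-0.996, 0.084, 0.0], [0.084, 0.996, -0.001], [-0.0, -0.001, -1.0]]
wrist_force: [0.9, -0.3, -0.7]
gripper_width: 0.503
time_s: 20.98
tcp_pos: [0.4179, -0.1604, 0.3169]
ee_rot: [[-0.996, 0.085, -0.001], [0.085, 0.996, 0.0], [0.001, -0.0, -1.0]]
wrist_force: [-0.0, 0.6, -0.1]
gripper_width: 0.5
```

View pics/end.png

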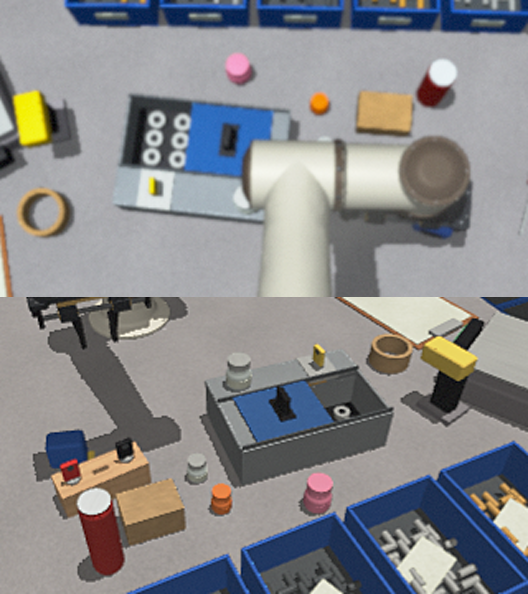

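The picture shows the hatch open with bearings visible at (165,138). The key is upright in the lock (318,355), the jar stands on the deck (238,370), and the red and black keys are in the stand. Nothing else has moved.

```bash
python3 -c "
from station import *
print(finish_job())"
```

```text
the job is handed in; nothing more can be done
None
```

The box is unlocked and open, and I handed the job in at about 21 s of robot time.

- **Key:** The yellow key went into the keyhole with only a few newtons of contact. The gripper height (172.7 mm against an expected 172.9 mm) puts its shoulder on the plate. I turned it clockwise until the torque rose to 0.5 N m, at about 1.6 rad of gripper turn. A close view then showed the head turned about 85°, which matches the 1.3 rad stop plus play. I could not read the barrel angle directly.
- **Jar:** The jar from the roof now stands upright on the lock deck, near the suggested spot.
- **Hatch:** The fin moved 119 mm along the box's -y, then stopped hard at about 16 N, so the hatch is at its stop. The bearings are visible in the last picture.
- **Everything else:** The last pictures show the red and black keys in the stand and nothing else visibly moved. The robot is clear of everything.

No check failed. The top and wrist cameras differed by up to 8 mm, on the jar and the fin. I went with the wrist view for the keyhole and the fin, and a value between the two for the jar.

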